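# Fill the serving turntable and turn it under its cover

## Robot

A 6-joint arm with a two-finger parallel gripper is mounted at the origin on the work surface. World frame = base frame: x ahead of the robot, y to its left, z up, the work surface at z = 0. Lengths are in m, angles in rad, forces in N, time in s.
With the tool pointing down it reaches from about 0.35 to 0.925 m from the base axis. Payload 6.4 kg.
Tool frame: the origin (TCP) lies on the centre line of the jaws, within the pads' length; the fingertips stand 17 mm ahead of it and the grasp point (between the pads) lies 2 mm behind it; z points along the fingers, y is the line along which they close (so a half turn about z gives the same grasp; the last joint's range is limited). The gripper opens to 94 mm and grips with 3 to 60 N. Pads are 16 mm wide; open, the fingers measure 119 mm over their backs; the gripper's body (75 mm by 177 mm) begins 78 mm behind the grasp point.
Start: joints at [0.983, 0.245, 1.558, -0, 1.339, -0.174], TCP at [0.261, 0.595, 0.222] pointing down, gripper open.
Joint ranges: [-3.13, 3.13], [-1.02, 2.26], [0.13, 2.54], [-0.95, 4.09], [0.21, 2.88], [-2.74, 2.74]. Speed limits (rad/s): [2.57, 2.57, 3.14, 3.14, 3.14, 3.14].

## Interface

Orientations are given as a unit quaternion [w, x, y, z].
In Python, from rig import manip, fingers, kinematics, capture, calibration gives the robot as it stands. Calls block until the motion is done:
- manip.reach(position, orientation): joint-space move of the TCP to a pose.
- manip.servo_line(position, max_speed=0.15, ori=None, until_force=None): straight line of the TCP; ori=None keeps the orientation; max_speed is the mean speed in m/s. With until_force (N) it stops when the force on the tool has changed by that much, and returns True; else False.
- manip.move_j(angles): joint-space move.
- fingers.set_gripper(opening, newtons=None): finger opening in m; newtons is the grip in N (None keeps the last); returns when the fingers have stopped.
- manip.wait(seconds).
- kinematics.solve_ik(position, orientation): joint angles nearest the present ones, or None.
- capture(name): name is "side" or "top" or "wrist"; returns the picture (480x640x3 uint8, red, green, blue); there is no depth.
- calibration(name): a dict with "fx", "fy", "cx", "cy" (pixels), "rvec" (rotation vector, rad) and "tvec" (3), from world to camera coordinates, as OpenCV has them; the wrist camera has in their place "hand_eye" (4x4, takes a point from camera to tool coordinates, whose origin is the TCP and whose axes are the flange's). Camera axes: x right, y down, z forward; pixel columns grow to the right and rows downward; lengths in m; the calibration is good to about 2 mm. A picture is of the moment at which its call begins: read the wrist's pose just before it. calibration takes no time and is no camera call.
A pose or a line that the arm cannot do raises manip.IKError and nothing moves.
- manip.finish_job(): hands the job in; it is judged then, once.
Readings, each from a call of its own:
- manip.get_time(): time.
- manip.get_q(): joint angles.
- manip.get_qvel(): joint speeds.
- manip.get_effort(): joint torques, N m.
- manip.get_ee_pos(): TCP position.
- manip.get_ee_rot(): TCP orientation.
- manip.get_force(): force on the tool from outside, world axes, zero at the start.
- manip.get_torque(): the same for the moment, N m.
- manip.get_grip_width(): finger opening in m.
- manip.get_finger_force(): force on a finger pad.
Only numpy, scipy, OpenCV 4.12 (cv2) and the standard library are available. Lean on these libraries where they do the work, as an engineer would, in place of code of your own. Each camera call takes 0.05 s, during which the arm holds its last target. There are 200 camera calls.

## Task

Put the three small potatoes from the chopping board into the three cups of the serving turntable, one to each cup, and then turn the turntable clockwise (seen from above) as far as it goes, so that all three filled cups stand under the clear cover. Leave the big potato on the board, and do not disturb the bowl, the bottle or the peeler.

Things in the scene. Friction and masses are not known exactly. Their poses are not given: they have to be found in the camera images.
- board: white plastic chopping board, fixed, 200 (its x) x 240 (its y) x 12 mm thick; origin at the centre of its underside. It lies either to the left or to the right of the robot's middle line, the turntable on the other side. The four potatoes lie on it.
- stand: fixed steel foot of the turntable; origin on the turntable's vertical axis, on the table. It carries a fixed level clear plastic cover plate, in the stand's frame from x 40 to 165 mm, y -90 to 90 mm, underside 95 mm, top 99 mm above the table, held by an upright 50 mm wide, 6 mm thick at x 162 mm.
- turntable (a joint): turn of the wooden disc (270 mm wide, top 40 mm up): 0 = stop with the cups clear of the cover; grows clockwise seen from above to the stop at 2.618 rad, cups under the cover. Light friction (1.2 N at the post), stays where left. At value q, cups 1, 2, 3 lie at 188, 150, 112 deg minus q, the post at 255 deg minus q, counter-clockwise from the stand's +x.
- post (a point): centre of the top of the upright round steel post on the disc with which it is turned: 16 mm in diameter, 50 mm tall above the disc (a 26 mm wide, 3 mm high foot), 105 mm from the axis; its top is 90 mm above the table
- cup1 (a point): centre of the inner floor of the first low aluminium cup on the disc: straight-sided, inner diameter 43 mm, outer 49 mm, rim 8 mm above the inner floor; the floor is 43 mm above the table. 95 mm from the axis; turns with the disc
- cup2 (a point): the same for the second, middle cup; neighbouring cups are 62 mm apart, centre to centre
- cup3 (a point): the same for the third cup
- potato1: small peeled raw potato, pale yellow, barrel-shaped: 34 mm in diameter (upright sides between 10 and 21 mm up), 30 mm tall, about 28 g; standing on its flat end on the board; origin at the centre of its underside, z its own axis
- potato1_mid (a point): the middle of potato1, 15 mm above its underside
- potato2: small peeled raw potato, pale yellow, barrel-shaped: 34 mm in diameter (upright sides between 10 and 21 mm up), 30 mm tall, about 28 g; standing on its flat end on the board; origin at the centre of its underside, z its own axis
- potato2_mid (a point): the middle of potato2, 15 mm above its underside
- potato3: small peeled raw potato, pale yellow, barrel-shaped: 34 mm in diameter (upright sides between 10 and 21 mm up), 30 mm tall, about 28 g; standing on its flat end on the board; origin at the centre of its underside, z its own axis
- potato3_mid (a point): the middle of potato3, 15 mm above its underside
- big_potato: big peeled potato of the same shape and colour, 60 mm in diameter and 46 mm tall, too big for the cups; stays on the board; origin at the centre of its underside
- bowl: steel bowl, 110 mm wide, 45 mm tall, on the table beyond the work; origin at the centre of its underside
- bottle: turquoise bottle, 64 mm in diameter, 130 mm tall; origin at the centre of its underside
- peeler: red Y-shaped vegetable peeler, 150 mm long, 10 mm thick, lying on the table; origin at its underside

How it is judged:
On the way:
1. each of the three cups holds one small potato, while the turntable is still away from the cover (joint below 0.8 rad) (((horizontal distance between potato1_mid and cup1 below 0.012 m and z of potato1_mid in the frame of cup1 between 0.008 and 0.021 m) or (horizontal distance between potato2_mid and cup1 below 0.012 m and z of potato2_mid in the frame of cup1 between 0.008 and 0.021 m) or (horizontal distance between potato3_mid and cup1 below 0.012 m and z of potato3_mid in the frame of cup1 between 0.008 and 0.021 m)) and ((horizontal distance between potato1_mid and cup2 below 0.012 m and z of potato1_mid in the frame of cup2 between 0.008 and 0.021 m) or (horizontal distance between potato2_mid and cup2 below 0.012 m and z of potato2_mid in the frame of cup2 between 0.008 and 0.021 m) or (horizontal distance between potato3_mid and cup2 below 0.012 m and z of potato3_mid in the frame of cup2 between 0.008 and 0.021 m)) and ((horizontal distance between potato1_mid and cup3 below 0.012 m and z of potato1_mid in the frame of cup3 between 0.008 and 0.021 m) or (horizontal distance between potato2_mid and cup3 below 0.012 m and z of potato2_mid in the frame of cup3 between 0.008 and 0.021 m) or (horizontal distance between potato3_mid and cup3 below 0.012 m and z of potato3_mid in the frame of cup3 between 0.008 and 0.021 m)) and value of joint turntable below 0.8 rad), for 0.2 s.
At the end, for the whole second after the job is handed in: Each cup holds one small potato (centre within 12 mm of the cup's axis, sitting down in the cup), at rest, and the turntable stands at its clockwise stop (joint above 2.54 rad) with the cups under the cover; big potato, bowl, bottle and peeler are where they were (((horizontal distance between potato1_mid and cup1 below 0.012 m and z of potato1_mid in the frame of cup1 between 0.008 and 0.021 m) or (horizontal distance between potato2_mid and cup1 below 0.012 m and z of potato2_mid in the frame of cup1 between 0.008 and 0.021 m) or (horizontal distance between potato3_mid and cup1 below 0.012 m and z of potato3_mid in the frame of cup1 between 0.008 and 0.021 m)) and ((horizontal distance between potato1_mid and cup2 below 0.012 m and z of potato1_mid in the frame of cup2 between 0.008 and 0.021 m) or (horizontal distance between potato2_mid and cup2 below 0.012 m and z of potato2_mid in the frame of cup2 between 0.008 and 0.021 m) or (horizontal distance between potato3_mid and cup2 below 0.012 m and z of potato3_mid in the frame of cup2 between 0.008 and 0.021 m)) and ((horizontal distance between potato1_mid and cup3 below 0.012 m and z of potato1_mid in the frame of cup3 between 0.008 and 0.021 m) or (horizontal distance between potato2_mid and cup3 below 0.012 m and z of potato2_mid in the frame of cup3 between 0.008 and 0.021 m) or (horizontal distance between potato3_mid and cup3 below 0.012 m and z of potato3_mid in the frame of cup3 between 0.008 and 0.021 m)) and linear speed of each of potato1, potato2, potato3 below 0.04 m/s and value of joint turntable above 2.54 rad and velocity of joint turntable below 0.05 rad/s); the robot touches nothing.
It fails at once if the big potato is moved by more than 25 mm (distance of big_potato from where it was at the start of the episode above 0.025 m).
It fails at once if the bowl is moved by more than 25 mm (distance of bowl from where it was at the start of the episode above 0.025 m).
It fails at once if the bottle is moved by more than 25 mm (distance of bottle from where it was at the start of the episode above 0.025 m).
It fails at once if the peeler is moved by more than 25 mm (distance of peeler from where it was at the start of the episode above 0.025 m).
It also fails if it takes over 72 s, if anything falls off the work surface, if the arm or the gripper's body presses on something with over 40 N, if the wrist force passes 120 N, or if a joint passes its speed limit or range.

## Working session

There is one attempt and no reset: what is moved stays moved. The work goes in short steps, each a Python script; the robot and the scene stay as the last script left them, time stands still between calls to the robot, and variables do not carry over. Pictures are saved under pics/ and viewed, at most 10 in all, crops included, and the job is handed in when it is done.

```bash
mkdir -p pics; ls; python3 - <<'E'
from rig import manip, capture, calibration
import cv2
for n in ("top","side"):
    cv2.imwrite(f"pics/{n}0.png", capture(n)[:,:,::-1]); print(n,calibration(n))
print(calibration("wrist"), manip.get_ee_rot(), manip.get_time())
E
```

```text
pics
top {'fx': 467.5025377721831, 'fy': 467.5025377721831, 'cx': 307.860473337333, 'cy': 241.7594442437074, 'rvec': array([ 2.12038659, -2.16165616,  0.1866184 ]), 'tvec': array([0.00646457, 0.64809414, 1.23882837])}
side {'fx': 528.0956360559417, 'fy': 528.0956360559417, 'cx': 316.08490761092304, 'cy': 242.15260205234057, 'rvec': array([ 2.36756902, -0.6104265 ,  0.24491304]), 'tvec': array([-0.57399686,  0.26647429,  1.02268284])}
{'fx': 351.0403375298622, 'fy': 351.0403375298622, 'cx': 324.89886696799925, 'cy': 239.7230341940302, 'hand_eye': array([[-3.09397585e-04, -9.67249069e-01, -2.53828963e-01,
         7.35773187e-02],
       [ 9.99999940e-01, -2.60406511e-04, -2.26607756e-04,
         1.03094127e-03],
       [ 1.53087427e-04, -2.53829018e-01,  9.67249092e-01,
        -1.62003853e-01],
       [ 0.00000000e+00,  0.00000000e+00,  0.00000000e+00,
         1.00000000e+00]])} [-3.25551128e-04  2.05413174e-01  9.78674965e-01 -7.96697935e-04] 0.1
```

View pics/top0.png

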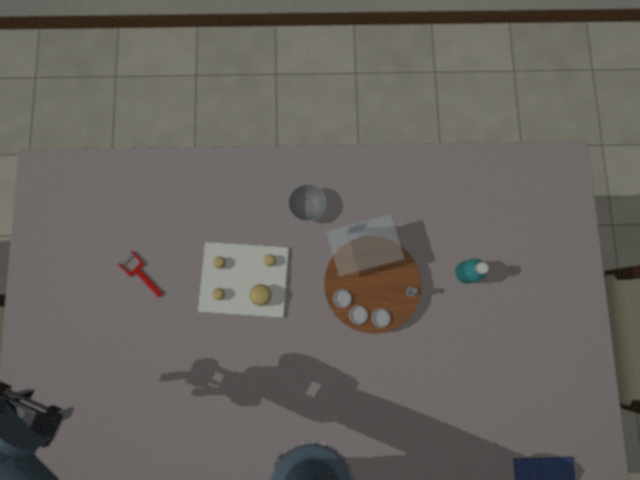

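View pics/side0.png

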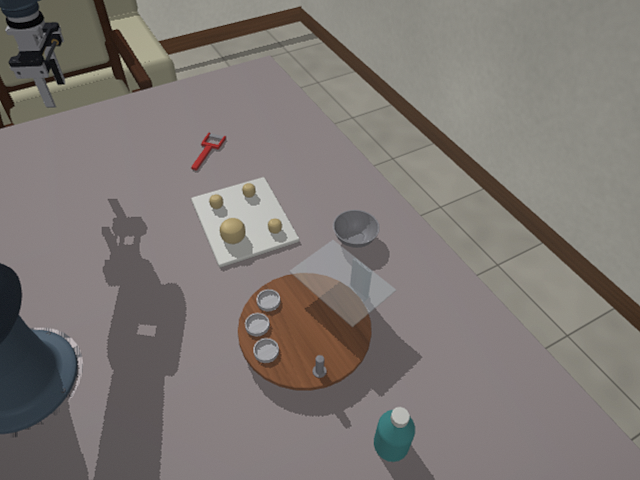

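The top view shows the board at (245,280) on the left. The small potatoes are at (220,262), (270,260) and (219,294), and the big one is at (260,295). The turntable is at (373,285), with cups at (342,299), (359,315) and (381,318), the post at (411,292), and the cover beyond it. The side view agrees.

```bash
cat > h.py <<'E'
import numpy as np, cv2
from rig import manip, fingers, kinematics, capture, calibration
from scipy.spatial.transform import Rotation as R
def grab(n):
    """picture, K, camera-to-world rotation, camera centre"""
    c=calibration(n)
    if n=="wrist":
        q=np.array(manip.get_ee_rot()); p=np.array(manip.get_ee_pos())
        T=np.eye(4); T[:3,:3]=R.from_quat(q[[1,2,3,0]]).as_matrix(); T[:3,3]=p
        T=T@c["hand_eye"]; Rm,C=T[:3,:3],T[:3,3]
    else:
        Rm=cv2.Rodrigues(np.array(c["rvec"]))[0].T; C=-Rm@np.array(c["tvec"])
    return capture(n),np.array([[c["fx"],0,c["cx"]],[0,c["fy"],c["cy"]],[0,0,1]]),Rm,C
def ray(K,Rm,px):
    d=Rm@np.linalg.solve(K,[px[0],px[1],1.]); return d/np.linalg.norm(d)
def onplane(K,Rm,C,px,z):
    d=ray(K,Rm,px); return C+d*(z-C[2])/d[2]
def proj(K,Rm,C,P):
    v=K@(Rm.T@(np.array(P)-C)); return v[:2]/v[2]
def blobs(mask,lo,hi=1e9):
    n,l,s,c=cv2.connectedComponentsWithStats(mask.astype(np.uint8))
    return [(c[i],s[i]) for i in range(1,n) if lo<=s[i][4]<=hi]
def down(a):
    """tool pointing down, closing line (tool y) at world angle a"""
    y=np.array([np.cos(a),np.sin(a),0]); z=np.array([0,0,-1.]); x=np.cross(y,z)
    q=R.from_matrix(np.c_[x,y,z]).as_quat(); return q[[3,0,1,2]]
def wrap(a,h): return (a+h)%(2*h)-h
E
python3 - <<'E'
from h import *
for n in("top","side"):
    im,K,Rm,C=grab(n); hsv=cv2.cvtColor(im,cv2.COLOR_RGB2HSV); H,S,V=[hsv[...,i].astype(int) for i in range(3)]
    pts={"top":[(220,262),(260,297),(342,300),(374,290),(411,292),(285,312)],"side":[(249,190),(232,232),(268,300),(310,330),(320,365),(215,230)]}[n]
    print(n,[tuple(hsv[y,x]) for x,y in pts])
    yel=(H>=16)&(H<=28)&(S>80)&(V>80)
    for c,s in blobs(yel,20,2000):
        z=.042 if 0 else .027
        if 180<c[0]<310 and 170<c[1]<310: print("potato",c.round(1),s[4],onplane(K,Rm,C,c,z).round(4))
    wood=(H<=15)&(S>100)
    for c,s in blobs(wood,2000):
        l=s; m=np.zeros_like(H,np.uint8)
        print("wood",c.round(1),s)
E
```

```text
top [(np.uint8(22), np.uint8(99), np.uint8(136)), (np.uint8(22), np.uint8(95), np.uint8(140)), (np.uint8(80), np.uint8(6), np.uint8(135)), (np.uint8(13), np.uint8(147), np.uint8(99)), (np.uint8(130), np.uint8(9), np.uint8(85)), (np.uint8(15), np.uint8(6), np.uint8(84))]
potato [269.6 259.9] 76 [0.603  0.1018 0.027 ]
potato [219.  262.1] 73 [0.5993 0.243  0.027 ]
potato [260.1 294.8] 293 [0.5063 0.1287 0.027 ]
potato [218.1 293.7] 74 [0.5116 0.2445 0.027 ]
wood [315.2  18.6] [   0   10  640   18 4406]
wood [376.9 291.4] [ 325  248   96   85 4249]
side [(np.uint8(21), np.uint8(85), np.uint8(135)), (np.uint8(21), np.uint8(85), np.uint8(147)), (np.uint8(128), np.uint8(6), np.uint8(165)), (np.uint8(11), np.uint8(136), np.uint8(124)), (np.uint8(120), np.uint8(6), np.uint8(85)), (np.uint8(36), np.uint8(6), np.uint8(198))]
potato [248.5 189.8] 126 [0.5991 0.2475 0.027 ]
potato [215.6 201.1] 131 [0.5109 0.2494 0.027 ]
potato [231.9 230.3] 450 [0.5077 0.14   0.027 ]
potato [274.4 225.3] 139 [0.603  0.1066 0.027 ]
wood [423.1 144.7] [ 159    7  481  324 7505]
wood [304.5 338. ] [ 238  275  133  115 8676]
```

```bash
python3 - <<'E'
from h import *
fingers.set_gripper(0.06,12)
for n,p in(("board",(.55,.18,.25)),("tt",(.52,-.16,.25))):
    manip.reach(p,down(np.pi/2)); manip.wait(.3)
    im,K,Rm,C=grab("wrist"); cv2.imwrite(f"pics/w_{n}.png",im[:,:,::-1]); np.savez(f"{n}.npz",im=im,K=K,Rm=Rm,C=C)
    hsv=cv2.cvtColor(im,cv2.COLOR_RGB2HSV); H,S,V=[hsv[...,i].astype(int) for i in range(3)]
    if n=="board":
        for c,s in blobs((H>=16)&(H<=28)&(S>70)&(V>60),150): print(c.round(1),s,onplane(K,Rm,C,c,.027).round(4))
print(manip.get_time(),manip.get_q())
E
```

```text
[276.  175.6] [ 248  148   57   57 2522] [0.506  0.1284 0.027 ]
[385.9 180.3] [370 166  32  30 748] [0.511  0.2475 0.027 ]
[381.  257.5] [367 243  29  31 670] [0.5987 0.2458 0.027 ]
[257.9 259.8] [244 246  29  28 638] [0.6016 0.1041 0.027 ]
[179.1 377.5] [ 168  342   30   72 1030] [ 0.7578 -0.0029  0.027 ]
[470.7 377.9] [453 342  29  72 870] [0.7583 0.3657 0.027 ]
[424.3 444.3] [ 203  432  405   20 5272] [0.8606 0.3145 0.027 ]
4.7333 [-5.05939302e-01 -2.68669078e-02  1.80179949e+00  1.78462823e-05
  1.36666021e+00 -2.07769432e+00]
```

View pics/w_tt.png

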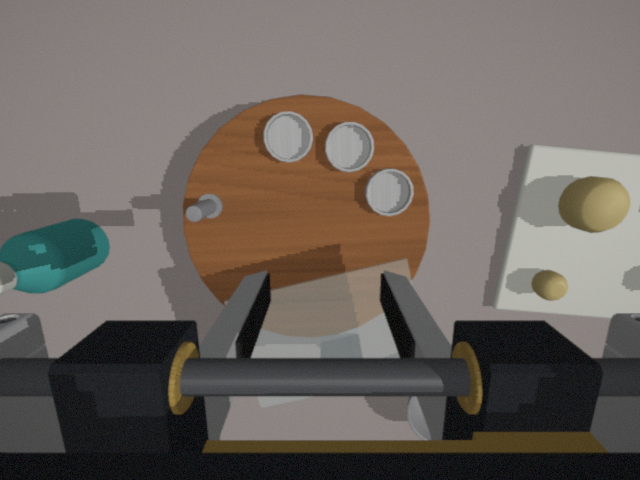

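View pics/w_board.png

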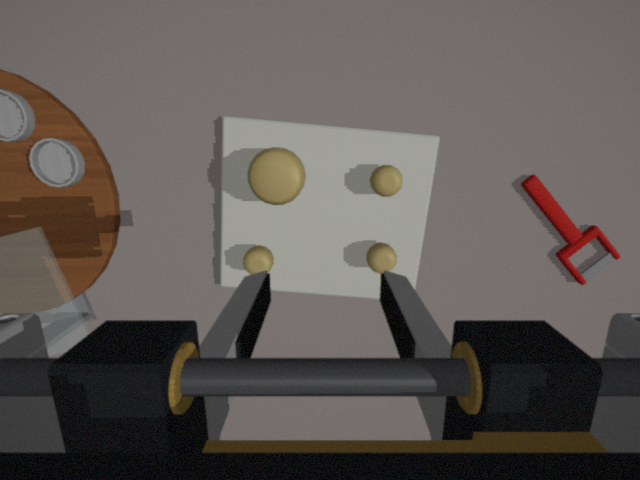

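The wrist view of the board shows all four potatoes, with the wrist and top/side estimates agreeing within about 1 mm. The turntable view shows cups at (288,137), (349,147) and (389,192), and the post from (196,213) at the top to (208,204) at the base.

```bash
python3 - <<'E'
from h import *
from scipy.optimize import least_squares
def meas(im,K,Rm,C,seeds):
    hsv=cv2.cvtColor(im,cv2.COLOR_RGB2HSV); m=(hsv[...,1]<60).astype(np.uint8)
    l=cv2.connectedComponents(m)[1]; out=[]
    for i,(x,y) in enumerate(seeds):
        b=(l==l[y,x]).astype(np.uint8); cs=cv2.findContours(b,cv2.RETR_EXTERNAL,cv2.CHAIN_APPROX_NONE)[0]
        hull=cv2.convexHull(max(cs,key=cv2.contourArea)); M=cv2.moments(hull)
        c=(M["m10"]/M["m00"],M["m01"]/M["m00"]); out.append(onplane(K,Rm,C,c,.0455 if i<3 else .065)[:2])
        print(np.round(c,1),M["m00"],out[-1].round(4))
    return np.array(out)
ang=np.radians([112,150,188,255]); r=np.array([.095]*3+[.105])
d=np.load("tt.npz"); sets=[("wrist",d["im"],d["K"],d["Rm"],d["C"],[(288,130),(349,140),(389,185),(197,213)])]
sets.append(("top",*grab("top"),[(381,318),(359,315),(342,299),(411,292)]))
sets.append(("side",*grab("side"),[(266,351),(258,325),(268,301),(320,365)]))
for n,*a in sets:
    print(n); P=meas(*a)
    for k in (3,4):
        f=lambda v:(np.c_[v[0]+r*np.cos(v[2]+ang),v[1]+r*np.sin(v[2]+ang)]-P)[:k].ravel()
        s=least_squares(f,[.5,-.16,.2]); print(k,s.x.round(4),(s.fun*1e3).round(1))
    print((np.c_[s.x[0]+r*np.cos(s.x[2]+ang),s.x[1]+r*np.sin(s.x[2]+ang)]).round(4).tolist())
E
```

```text
wrist
[287.6 136.3] 1969.0 [ 0.4361 -0.1959]
[349.  146.5] 1911.0 [ 0.4459 -0.1342]
[388.9 191.7] 1782.5 [ 0.4914 -0.0918]
[204.2 207.9] 701.5 [ 0.5054 -0.279 ]
3 [ 0.3858 -0.1024  3.1772] [-11.6   6.8  23.7 -12.8 -12.1   6. ]
4 [ 0.5296 -0.1784  0.034 ] [ 5.500e+01  1.043e+02 -1.000e-01  4.000e-01 -5.530e+01 -1.030e+02
  5.000e-01 -1.700e+00]
[[0.4911, -0.0916], [0.4458, -0.1338], [0.4361, -0.1948], [0.5059, -0.2807]]
top
[327.4 377.5] 28869.0 [ 0.2833 -0.0508]
[357.9 313.2] 5.0 [ 0.4504 -0.1381]
[320.4 251.7] 290540.0 [ 0.6209 -0.0404]
[327.4 377.5] 28869.0 [ 0.2857 -0.0499]
3 [0.4493 0.0051 2.1222] [ 109.6  -20.5    1.5   48.2 -111.1  -27.7]
4 [ 0.3507 -0.0613  3.0866] [  98.1 -100.4  -20.2   24.9 -175.6  -12.8   97.7   88.4]
[[0.3814, -0.1512], [0.4302, -0.1132], [0.4453, -0.0532], [0.3834, 0.0385]]
side
[265.6 349.9] 496.0 [ 0.4363 -0.1946]
[256.8 324.2] 451.0 [ 0.446  -0.1339]
[267.9 299.8] 410.5 [ 0.4912 -0.0913]
[319.3 366.8] 221.5 [ 0.5044 -0.2846]
3 [ 0.3858 -0.1016  3.1759] [-11.9   6.2  23.7 -12.3 -11.8   6.1]
4 [ 0.5293 -0.1812  0.0028] [  57.1  101.4    0.9    0.   -56.  -103.3   -2.     1.9]
[[0.4934, -0.0932], [0.4469, -0.1339], [0.4352, -0.1947], [0.5024, -0.2827]]
```

The wrist and side views agree on the cups to about 1 mm. I had the cup order reversed, because cup1 is the one nearest the post. Next I'll pick and place, checking the grip each time.

```bash
cat > geo.py <<'E'
from h import *
from scipy.optimize import least_squares
ang=np.radians([188,150,112,255]); r=np.array([.095]*3+[.105])
P=np.array([[.4362,-.1952],[.4460,-.1340],[.4913,-.0915],[.505,-.2815]])
mdl=lambda v:np.c_[v[0]+r*np.cos(v[2]+ang),v[1]+r*np.sin(v[2]+ang)]
s=least_squares(lambda v:(mdl(v)-P).ravel(),[.52,-.18,.2]); cen=s.x[:2]; yaw=s.x[2]; Q=mdl(s.x)
E
cat > pp.py <<'E'
from geo import *
def pick_place(po,cup):
    fingers.set_gripper(.055,15)
    manip.reach([*po,.12],down(0)); manip.servo_line([*po,.0385],.12)
    fingers.set_gripper(.0,15); manip.servo_line([*po,.14],.2); w=manip.get_grip_width()
    print("width",w,manip.get_time())
    if not .028<w<.038: raise SystemExit("bad grip")
    a=wrap(np.arctan2(*(cup-cen)[::-1]),np.pi/2)
    manip.reach([*cup,.14],down(a)); manip.servo_line([*cup,.071],.1); manip.wait(.15)
    fingers.set_gripper(.052); manip.servo_line([*cup,.14],.15)
E
python3 - <<'E'
from pp import *
print(s.x.round(4),(s.fun*1e3).round(1))
pick_place((.6014,.1042),Q[2])
pick_place((.511,.2474),Q[1])
manip.reach([.52,-.16,.25],down(np.pi/2)); manip.wait(.2)
im,K,Rm,C=grab("wrist"); cv2.imwrite("pics/w2.png",im[:,:,::-1]); print(manip.get_time())
E
```

```text
[ 0.5295 -0.1791  0.0285] [-0.3  0.2 -0.1  0.1  0.1 -0.5  0.3  0.3]
width 0.033323227617772164 8.9167
width 0.03329269585188232 15.4667
21.0333
```

View pics/w2.png

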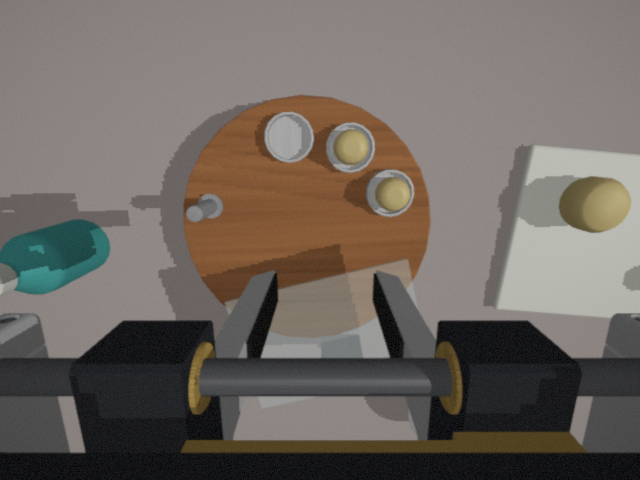

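Both placed potatoes sit centred in their cups at (351,147) and (392,194), and the disc has not moved. Next I'll place the third potato and then turn the disc with a loose cage around the post.

```bash
python3 - <<'E'
from pp import *
pick_place((.5989,.2456),Q[0])
manip.wait(.3)
a0=yaw+np.radians(255)-1.5*np.pi   # closing line along the tangent
pos=lambda q:cen+.105*np.array([np.cos(yaw+np.radians(255)-q),np.sin(yaw+np.radians(255)-q)])
manip.reach([*pos(0),.15],down(a0)); print("q6",manip.get_q()[5],manip.get_time())
im,*_=grab("side"); cv2.imwrite("pics/s3.png",im[150:450,150:550,::-1])
im,K,Rm,C=grab("wrist"); cv2.imwrite("pics/w3.png",im[:,:,::-1])
E
```

```text
width 0.03351542535978169 25.2583
q6 -0.47135656440649354 29.9
```

View pics/s3.png

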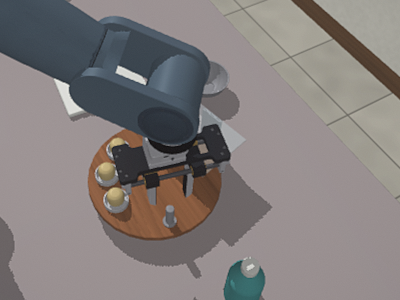

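All three potatoes sit in their cups, at (117,145), (106,173) and (117,198) in the crop, and the fingers straddle the post at (170,210). Next I'll turn the disc.

```bash
python3 - <<'E'
from pp import *
b0=yaw+np.radians(255); a0=b0-1.5*np.pi; Z=.080; qe=2.618
pos=lambda q:[*(cen+.105*np.array([np.cos(b0-q),np.sin(b0-q)])),Z]
ori=lambda q:down(a0-np.radians(130)*q/qe)
fingers.set_gripper(.05); manip.servo_line(pos(0),.12,until_force=8); fingers.set_gripper(.021,5)
print(manip.get_ee_pos(),manip.get_grip_width(),manip.get_force(),manip.get_time())
for q in np.linspace(0,2.5,13)[1:]:
    if manip.servo_line(pos(q),.07,ori=ori(q),until_force=12): print("force at",q); break
print(manip.get_q()[5],manip.get_force(),manip.get_time())
for q in (2.56,2.62,2.65,2.68,2.70):
    st=manip.servo_line(pos(q),.04,ori=ori(min(q,qe)),until_force=6); print(q,st,np.round(manip.get_force(),1))
    if st: break
print(manip.get_ee_pos(),manip.get_time())
im,*_=grab("side"); cv2.imwrite("pics/s4.png",im[150:450,150:550,::-1])
E
```

```text
[ 0.50524245 -0.28121908  0.0800113 ] 0.02089936627545127 [-1.09008548  0.3455514  -0.17611459] 31.6333
2.0010621749891833 [-10.98976756  -4.16211535   6.72826467] 37.1333
2.56 False [-9.8 -2.4  6.3]
2.62 False [-10.9  -0.9   6.8]
2.65 False [-11.3  -0.6   5.9]
2.68 False [-11.5  -1.5   4.5]
2.7 False [-12.1  -0.8   3.8]
[ 0.50313823 -0.07603374  0.07826195] 38.5
```

View pics/s4.png

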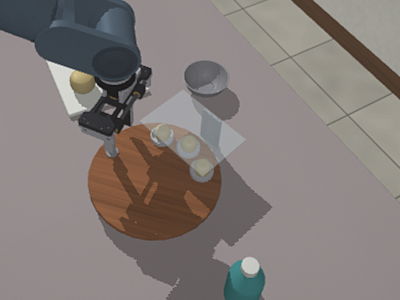

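The cups are under the cover at (162,135), (188,147) and (203,168), and the post is at the gripper at (110,150). I'll release, retreat and measure the post to get the joint angle.

```bash
python3 - <<'E'
from pp import *
fingers.set_gripper(.045); p=manip.get_ee_pos(); print(p,manip.get_force())
manip.servo_line([p[0],p[1],.2],.12); manip.reach([.42,.12,.3],down(-2.2)); manip.wait(.2)
print(manip.get_force(),manip.get_time())
im,K,Rm,C=grab("side"); cv2.imwrite("pics/s5.png",cv2.resize(im[200:400,220:420,::-1],None,fx=3,fy=3))
hsv=cv2.cvtColor(im,cv2.COLOR_RGB2HSV)
b0=yaw+np.radians(255)
for q in (2.4,2.5,2.618):
    P=[*(cen+.105*np.array([np.cos(b0-q),np.sin(b0-q)])),.065]; print(q,proj(K,Rm,C,P).round(1))
c=np.array(proj(K,Rm,C,P))
for m,s_ in blobs((hsv[...,1]<60)&(np.hypot(*(np.indices(hsv.shape[:2])[::-1]-c[:,None,None]))<35),40): print("post?",m.round(1),s_)
for c0,s_ in blobs((hsv[...,0]>=16)&(hsv[...,0]<=28)&(hsv[...,1]>40)&(hsv[...,2]>80),40,500):
    w=onplane(K,Rm,C,c0,.058)[:2]; print(c0.round(1),s_[4],w.round(4))
b=[255,188,150,112]
print([ (cen+.095*np.array([np.cos(yaw+np.radians(x)-2.618),np.sin(yaw+np.radians(x)-2.618)])).round(4).tolist() for x in b[1:]])
E
```

```text
[ 0.50309137 -0.07605717  0.07825479] [-11.96414603  -0.69103857   5.00709331]
[ 0.07102052 -0.20995328 -0.6094237 ] 41.05
2.4 [260.9 295.4]
2.5 [264.1 292. ]
2.618 [268.3 288.3]
post? [261.2 277.1] [ 234  254   70   57 2001]
[27.6 77.3] 328 [0.2042 0.9839]
[  3.8 115.2] 87 [0.1124 0.8162]
[[0.6027, -0.1185], [0.6245, -0.1764], [0.606, -0.2354]]
```

View pics/s5.png

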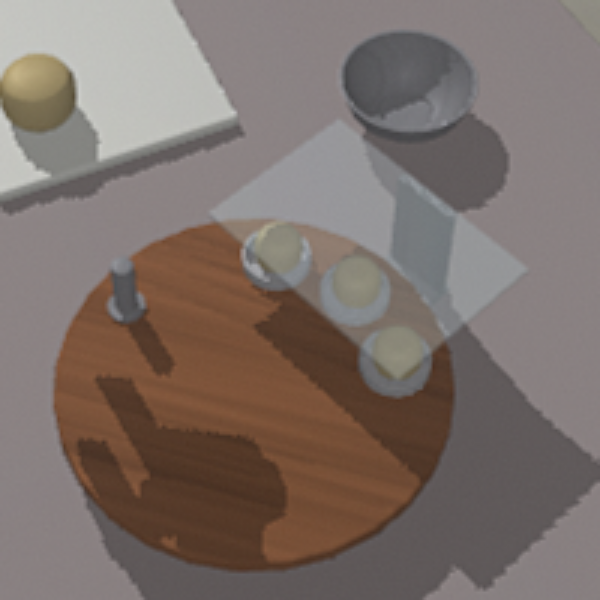

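The post sits at about (261,297), which is short of the predicted stop at (268,288). I'll compute the disc angle and the stand's yaw from the cover corners.

```bash
python3 - <<'E'
from pp import *
im,K,Rm,C=grab("side"); f=lambda x,y,z:onplane(K,Rm,C,(220+x/3,200+y/3),z)[:2]
a=lambda p:np.degrees(np.arctan2(*(p-cen)[::-1]))
for n,p in (("top",f(122,263,.09)),("foot",f(127,306,.0415)),("p1",f(278,245,.06)),("p2",f(357,282,.06)),("p3",f(398,350,.06))):
    print(n,p.round(4),round(a(p),1),np.hypot(*(p-cen)).round(4))
L,T,Rr=f(210,212,.099),f(338,122,.099),f(527,268,.099)
print("cover",L,T,Rr,"yaw",np.degrees(np.arctan2(*(T-L)[::-1])),np.degrees(np.arctan2(*(T-Rr)[::-1]))-90, "fit yaw",np.degrees(yaw))
print(Rr-T, [Q.round(4).tolist()])
d=grab("top")[0]; cv2.imwrite("pics/t6.png",cv2.resize(d[210:340,190:440,::-1],None,fx=3,fy=3))
E
```

```text
top [ 0.4801 -0.0866] 118.1 0.1049
foot [ 0.4796 -0.0882] 118.8 0.1037
p1 [ 0.5902 -0.1043] 51.0 0.0963
p2 [ 0.6226 -0.1581] 12.7 0.0954
p3 [ 0.6183 -0.2186] -24.0 0.0972
cover [ 0.54870099 -0.08274472] [ 0.66657122 -0.05434043] [ 0.71204773 -0.22535251] yaw 13.548779657412753 14.891772762181716 fit yaw 1.6341171870061038
[ 0.0454765  -0.17101208] [[[0.4359, -0.195], [0.4459, -0.1339], [0.4914, -0.092], [0.5053, -0.2812]]]
```

View pics/t6.png

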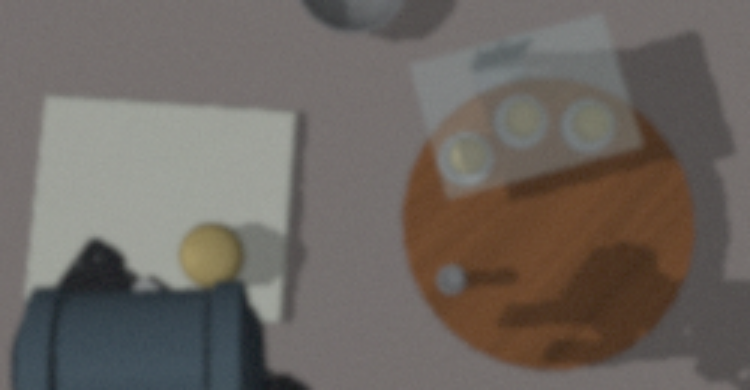

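The cover corners give a stand yaw of about 14°, so the disc started at about 0.22 rad. The post now at 118.5° means q ≈ 2.63, which is the stop, and explains the 12 N resistance. The top view shows all three potatoes centred in their cups under the cover, at (466,157), (521,120) and (588,124). The big potato is in place at (211,255), and the arm is clear.

```bash
python3 -c "
from h import *
print(manip.get_force(),manip.get_time(),manip.finish_job())"
```

```text
the job is handed in; nothing more can be done
[ 0.2341071   0.2316303  -0.28101337] 41.2 None
```

I handed the job in at 41.2 s: the last pictures show one small potato in each cup, with the turntable at its clockwise stop (about 2.63 rad measured) and the cups under the cover; the big potato, bowl, bottle and peeler were left untouched, and no verdict came back.

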